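# Put the bottles and spice jars away in the kitchen rack

## Robot

A 6-joint arm with a two-finger parallel gripper is mounted at the origin on the work surface. World frame = base frame: x ahead of the robot, y to its left, z up, the work surface at z = 0. Lengths are in m, angles in rad, forces in N, time in s.
With the tool pointing down it reaches from about 0.375 to 0.975 m from the base axis. Payload 3.8 kg.
Tool frame: the origin (TCP) lies on the centre line of the jaws, within the pads' length; the fingertips stand r.tcp_to_tips ahead of it and the grasp point (between the pads) lies 3 mm ahead of it (r.tcp_to_tips is the distance from the TCP to the fingertips, in m); z points along the fingers, x is the direction in which the jaws open and shut, and the axes are right-handed (so a half turn about z gives the same grasp; the last joint's range is limited). The gripper opens to 88 mm and grips with 3 to 60 N. Pads are 18 mm wide; open, the fingers measure 123 mm over their backs; the gripper's body (75 mm by 187 mm) begins 45 mm behind the grasp point.
Start: joints at [-1.299, 0.264, 1.604, -0, 1.274, -0.037], TCP at [0.205, -0.643, 0.261] pointing down, gripper open.
Joint ranges: [-2.63, 2.63], [-0.94, 2.18], [0.31, 2.57], [-1.31, 4.45], [0, 2.66], [-2.55, 2.55]. Speed limits (rad/s): [2.57, 2.57, 3.14, 3.14, 3.14, 3.14].

## Interface

Orientations are given as a unit quaternion [x, y, z, w].
In Python, from cell import r, snapshot, boxes_of, cut_out, mark_of gives the robot as it stands.
- The arm moves only by the tool apply_moves, never from a script. Its argument "series" is a list of rows, each a list of 3 entries, a list of its own where there are three numbers: the finger opening in cm, from 0 to 8.81, then the shift along the tool's x, y, z in cm, then the turn, a rotation vector about the tool's x, y, z in degrees. A call has 1 to 10 rows; each row is the pose to reach, as a shift and turn from the pose commanded when the call began, along the tool's axes at that moment; what a row does not reach only later rows make up. A row lasts 1/8 s, in which the tool goes at most 62.5 mm and 10.7 degrees, less where a joint would pass 70% of its speed; a pose out of reach is approached as far as the arm can. A call with a gripper value outside its range is refused whole. The fingers move at their own pace and stop on an object; "force" is the grip in N (left out, the last holds). Time passes only in rows, so rows that repeat a pose let the fingers close. It gives the time, the measured TCP pose, the force and the opening at its end, in the units of the state.
- r.get_obs(): the state, without advancing time (a new reading comes with each control period).
- snapshot(name): name is "side" or "top" or "wrist"; returns a dict with "pixels" (400x640x3 uint8, red, green, blue), "fx", "fy", "cx", "cy" (pixels), "R" (3x3) and "t" (3): a world point X has camera coordinates R X + t. Camera axes: x right, y down, z forward; pixel columns grow to the right and rows downward; lengths in m; the calibration is good to about 2 mm. A picture is of the moment at which its call begins. There is no depth.
- r.close_job(): hands the job in, once; it reports no verdict.
Trained networks look in a picture, given as the dict that the camera call returned (one of the last four; its "shot" number tells which), for a name from the list of things; names that differ only in an ending like _2 or _b are one class to them, and where a whole thing is asked for, a point or a joint stands for the part that bears it (a point fixed in the world has none). Each returns a list of dicts, best first, with "score" (0 to 1); they miss things now and then, are a little off and sometimes report something else, mostly with a low value. They report only what shows in the picture. A call takes as long as a camera call. They do not tell look-alikes from the thing itself.
- boxes_of(thing, picture): "rect" ([left, top, right, bottom] in pixels, round what is visible of it).
- cut_out(thing, picture): "mask" (400x640 bool, what is visible of it) and "rect" ([left, top, right, bottom] in pixels, round what is visible of it).
- mark_of(thing, picture): "at" ([column, row] in pixels: a listed point, or the origin of a listed thing).
The state is a dict: "time": time; "joint_positions": joint angles; "dq": joint speeds; "effort": joint torques, N m; "ee_pos": TCP position; "eef_rot": TCP orientation; "contact_force": force on the tool from outside, world axes, zero at the start; "moment": the same for the moment, N m; "gripper_width": finger opening in m.
Only numpy, scipy, OpenCV 4.12 (cv2) and the standard library are available. Lean on these libraries where they do the work, as an engineer would, in place of code of your own. Each camera call takes 0.05 s, during which the arm holds its last target. There are 200 camera calls.

## Task

First lift the black box out of the rack and set it on the middle of the rubber mat. Then stand all the tall bottles upright on the floor of the rack's back row, and only when they are all in, stand all the short spice jars upright in its front row, so that nothing has to be reached over. Do not knock a bottle over, and leave the mug and the flat metal tin where they are.

Things in the scene. Friction and masses are not known exactly. Their poses are not given: they have to be found in the camera images.
- rack: Low open wooden rack fixed on the worktop: 220 mm deep (its x axis), 330 mm long (its y axis). Floor 6 mm thick, outer walls 6 mm thick and 25 mm high over the worktop, a divider 6 mm thick and 20 mm high along its middle (x = 0) parts it into two rows, each 101 mm deep and 318 mm long inside. Origin: centre of the underside; +x points to the back row, away from the robot; z up.
- rack_back (a point): Centre of the inner floor of the rack's back row (the one farther from the robot), 6 mm over the worktop; axes parallel to the rack's.
- rack_front (a point): Centre of the inner floor of the rack's front row (nearer the robot), 6 mm over the worktop; axes parallel to the rack's.
- mat: Flat dark rubber mat lying fixed on the worktop, 150 mm (x) by 260 mm (y) and 5 mm thick. Origin: centre of the underside, its top is 5 mm higher.
- box: Closed black plastic box, 0.25 to 0.5 kg, lid 72 mm wide (x) and 192 mm long (y), lid top 52 mm over its underside. Upright bar grip on the lid's centre: 16 mm thick (x), 84 mm long (y), from 52 to 86 mm over the underside. The lid does not come off. Origin: centre of the underside; z up. It starts lying in the rack's back row, its length along the row.
- bottle1: Tall closed glass bottle, 180 mm high, 0.25 to 0.46 kg: round body 54 mm in diameter up to 115 mm, a short shoulder up to 128 mm, then a straight neck 27 mm in diameter (screw cap included) up to the top at 180 mm. Origin: centre of its underside; z along its axis, up. May be absent (2 or 3 of the bottles are there).
- bottle2: Tall closed glass bottle, 180 mm high, 0.25 to 0.46 kg: round body 54 mm in diameter up to 115 mm, a short shoulder up to 128 mm, then a straight neck 27 mm in diameter (screw cap included) up to the top at 180 mm. Origin: centre of its underside; z along its axis, up. May be absent (2 or 3 of the bottles are there).
- bottle3: Tall closed glass bottle, 180 mm high, 0.25 to 0.46 kg: round body 54 mm in diameter up to 115 mm, a short shoulder up to 128 mm, then a straight neck 27 mm in diameter (screw cap included) up to the top at 180 mm. Origin: centre of its underside; z along its axis, up. May be absent (2 or 3 of the bottles are there).
- jar1: Short closed spice jar, 60 mm in diameter and 60 mm high with a flat metal lid, 0.14 to 0.26 kg. Origin: centre of its underside; z along its axis, up. May be absent (2 to 4 of the jars are there).
- jar2: Short closed spice jar, 60 mm in diameter and 60 mm high with a flat metal lid, 0.14 to 0.26 kg. Origin: centre of its underside; z along its axis, up. May be absent (2 to 4 of the jars are there).
- jar3: Short closed spice jar, 60 mm in diameter and 60 mm high with a flat metal lid, 0.14 to 0.26 kg. Origin: centre of its underside; z along its axis, up. May be absent (2 to 4 of the jars are there).
- jar4: Short closed spice jar, 60 mm in diameter and 60 mm high with a flat metal lid, 0.14 to 0.26 kg. Origin: centre of its underside; z along its axis, up. May be absent (2 to 4 of the jars are there).
- mug: Bystander: white mug, 80 mm wide, 90 mm high. Origin: centre of the underside.
- tin: Bystander: flat closed metal tin, 80 by 120 by 45 mm. Origin: centre of the underside.
Mind the look-alikes: they are no part of the job. What is shaped like the jar3 but yellow is not meant. Leave any red look-alike of the jar2 alone.

How it is judged:
On the way, in this order (a step that is already met when the one before it is completed fails the run):
1. the black box stands released on the mat, still (x of box in the frame of mat between -0.05 and 0.05 m and y of box in the frame of mat between -0.07 and 0.07 m and z of box in the frame of mat between -0.003 and 0.013 m and angle between box's own z axis and vertical below 0.1 rad and linear speed of box below 0.03 m/s and contact force between the fingers and box below 0.2 N), for 0.2 s.
2. all tall bottles stand released in the back row while no jar is in or over the rack (x of bottle1 in the frame of rack_back between -0.035 and 0.035 m and y of bottle1 in the frame of rack_back between -0.145 and 0.145 m and z of bottle1 in the frame of rack_back between -0.008 and 0.01 m and angle between each of bottle1, bottle2, bottle3's own z axis and vertical below 0.12 rad and linear speed of each of bottle1, bottle2, bottle3 below 0.03 m/s and contact force between the fingers and bottle1 below 0.2 N and x of bottle2 in the frame of rack_back between -0.035 and 0.035 m and y of bottle2 in the frame of rack_back between -0.145 and 0.145 m and z of bottle2 in the frame of rack_back between -0.008 and 0.01 m and contact force between the fingers and bottle2 below 0.2 N and x of bottle3 in the frame of rack_back between -0.035 and 0.035 m and y of bottle3 in the frame of rack_back between -0.145 and 0.145 m and z of bottle3 in the frame of rack_back between -0.008 and 0.01 m and contact force between the fingers and bottle3 below 0.2 N and (x of jar1 in the frame of rack below -0.13 m or x of jar1 in the frame of rack above 0.13 m or y of jar1 in the frame of rack below -0.18 m or y of jar1 in the frame of rack above 0.18 m) and (x of jar2 in the frame of rack below -0.13 m or x of jar2 in the frame of rack above 0.13 m or y of jar2 in the frame of rack below -0.18 m or y of jar2 in the frame of rack above 0.18 m) and (x of jar3 in the frame of rack below -0.13 m or x of jar3 in the frame of rack above 0.13 m or y of jar3 in the frame of rack below -0.18 m or y of jar3 in the frame of rack above 0.18 m) and (x of jar4 in the frame of rack below -0.13 m or x of jar4 in the frame of rack above 0.13 m or y of jar4 in the frame of rack below -0.18 m or y of jar4 in the frame of rack above 0.18 m)), for 0.2 s.
3. all short jars stand released in the front row (x of jar1 in the frame of rack_front between -0.035 and 0.035 m and y of jar1 in the frame of rack_front between -0.145 and 0.145 m and z of jar1 in the frame of rack_front between -0.008 and 0.01 m and angle between each of jar1, jar2, jar3, jar4's own z axis and vertical below 0.12 rad and linear speed of each of jar1, jar2, jar3, jar4 below 0.03 m/s and contact force between the fingers and jar1 below 0.2 N and x of jar2 in the frame of rack_front between -0.035 and 0.035 m and y of jar2 in the frame of rack_front between -0.145 and 0.145 m and z of jar2 in the frame of rack_front between -0.008 and 0.01 m and contact force between the fingers and jar2 below 0.2 N and x of jar3 in the frame of rack_front between -0.035 and 0.035 m and y of jar3 in the frame of rack_front between -0.145 and 0.145 m and z of jar3 in the frame of rack_front between -0.008 and 0.01 m and contact force between the fingers and jar3 below 0.2 N and x of jar4 in the frame of rack_front between -0.035 and 0.035 m and y of jar4 in the frame of rack_front between -0.145 and 0.145 m and z of jar4 in the frame of rack_front between -0.008 and 0.01 m and contact force between the fingers and jar4 below 0.2 N), for 0.2 s.
At the end, for the whole second after the job is handed in: Box on the mat, its centre within 50 mm (across) and 70 mm (along) of the mat's; each bottle upright (7 degrees) on the back row's floor, within 35 mm of the row's middle line and 145 mm of its centre along the row; each jar likewise in the front row; all released and at rest (all of step 1 and all of step 3 and x of bottle1 in the frame of rack_back between -0.035 and 0.035 m and y of bottle1 in the frame of rack_back between -0.145 and 0.145 m and z of bottle1 in the frame of rack_back between -0.008 and 0.01 m and angle between each of bottle1, bottle2, bottle3's own z axis and vertical below 0.12 rad and linear speed of each of bottle1, bottle2, bottle3 below 0.03 m/s and contact force between the fingers and bottle1 below 0.2 N and x of bottle2 in the frame of rack_back between -0.035 and 0.035 m and y of bottle2 in the frame of rack_back between -0.145 and 0.145 m and z of bottle2 in the frame of rack_back between -0.008 and 0.01 m and contact force between the fingers and bottle2 below 0.2 N and x of bottle3 in the frame of rack_back between -0.035 and 0.035 m and y of bottle3 in the frame of rack_back between -0.145 and 0.145 m and z of bottle3 in the frame of rack_back between -0.008 and 0.01 m and contact force between the fingers and bottle3 below 0.2 N); the robot touches nothing.
It fails at once if a bottle is knocked over (tilted more than 45 degrees) (angle between any of bottle1, bottle2, bottle3's own z axis and vertical above 0.785 rad).
It fails at once if the mug or tin is moved more than 40 mm (distance of any of mug, tin from where it was at the start of the episode above 0.04 m).
Of bottle1, bottle2, bottle3 only 2 to 3 are there at a start; the rules pass over those that are not, and their reading is None.
Of jar1, jar2, jar3, jar4 only 2 to 4 are there at a start; the rules pass over those that are not, and their reading is None.
At some moment in a run one of box, jar1, jar2, jar3, jar4 may be knocked a few centimetres aside while the robot is not near it.
It also fails if it takes over 210 s, if anything falls off the work surface, if the arm or the gripper's body presses on something with over 40 N, if the wrist force passes 120 N, or if a joint passes its speed limit or range.

## Working session

There is one attempt and no reset: what is moved stays moved. The work goes in short steps, Python scripts to look and compute and a tool call to move; the robot and the scene stay as the last step left them, time stands still between calls to the robot, and variables do not carry over. Pictures are saved under pics/ and viewed, about 12 in all and at most 16, crops included, and the job is handed in when it is done.

Besides the shell and the picture viewer there is one more tool, called after "Emit:" as name([rows], argument=value, ...), one row to a line, values as JSON. apply_moves: Moves the arm, as the interface text tells. Its arguments: {"type":"object","properties":{"series":{"type":"array","items":{"type":"array"}},"force":{"type":"number"}},"required":["series"]}

```bash
mkdir -p pics
cat > h.py <<'E'
import numpy as np, cv2
from cell import r, snapshot, boxes_of, cut_out, mark_of
def save(p,name,crop=None,scale=1):
    im=p["pixels"][:,:,::-1].copy()
    if crop: a,b,c,d=crop; im=im[b:d,a:c]
    if scale!=1: im=cv2.resize(im,None,fx=scale,fy=scale,interpolation=cv2.INTER_CUBIC)
    cv2.imwrite("pics/"+name+".png",im)
def ray(p,uv,z):
    R=np.array(p["R"]);t=np.array(p["t"]);c=-R.T@t
    d=R.T@np.array([(uv[0]-p["cx"])/p["fx"],(uv[1]-p["cy"])/p["fy"],1])
    return c+d*(z-c[2])/d[2]
def proj(p,X):
    q=np.array(p["R"])@np.array(X)+np.array(p["t"]); return np.array([p["cx"]+p["fx"]*q[0]/q[2],p["cy"]+p["fy"]*q[1]/q[2]])
E
python3 - <<'E'
from h import *
o=r.get_obs();print(o["ee_pos"],o["eef_rot"],o["gripper_width"],r.tcp_to_tips)
np.set_printoptions(precision=3,suppress=True)
for n in ["top","side"]:
    p=snapshot(n);save(p,n+"0");c=-np.array(p["R"]).T@np.array(p["t"]);print(n,c,np.array(p["R"])[2],p["fx"])
    for th in ["rack","rack_back","rack_front","mat","box","bottle1","jar1","mug","tin"]:
        for d in (boxes_of(th,p) if not th.startswith("rack_") else [])[:7]: print(th,"rect",np.round(d["rect"]),round(d["score"],2))
        for d in mark_of(th,p)[:7]:
            print(th,"at",np.round(d["at"],1),round(d["score"],2),ray(p,d["at"],0.006 if "_" in th else 0.0)[:2])
E
```

```text
[ 0.20498162 -0.64244603  0.25941653] [ 8.07439296e-01 -5.89949669e-01 -8.50234825e-04 -6.69820093e-04] 0.08812585960938167 0.022
top [0.435 0.064 1.133] [ 0.115  0.    -0.993] 381.44848674431046
rack rect [190. 175. 318. 285.] 0.92
rack at [255.7 227.3] 0.7 [0.498 0.258]
rack_back at [246.7 209.5] 0.61 [0.551 0.283]
rack_front at [257.3 247.2] 0.95 [0.439 0.253]
mat rect [345. 194. 370. 217.] 0.75
mat rect [409. 153. 509. 238.] 0.69
mat at [454.7 193.8] 0.74 [ 0.581 -0.339]
box rect [212. 185. 283. 229.] 0.82
box at [249.6 205.9] 0.86 [0.562 0.276]
bottle1 rect [345. 192. 370. 215.] 0.79
bottle1 at [352.8 205.3] 0.93 [ 0.555 -0.033]
bottle1 at [355.9 248.6] 0.54 [ 0.426 -0.037]
jar1 rect [376. 229. 401. 249.] 0.96
jar1 rect [387. 186. 409. 209.] 0.85
jar1 rect [398. 116. 420. 144.] 0.83
jar1 rect [428. 256. 454. 275.] 0.77
jar1 rect [301. 111. 339. 144.] 0.7
jar1 rect [391. 162. 411. 176.] 0.69
jar1 rect [408. 152. 507. 238.] 0.38
jar1 at [433.6 262.9] 0.8 [ 0.378 -0.263]
jar1 at [398.9 200.4] 0.74 [ 0.566 -0.171]
jar1 at [386.4 238.3] 0.72 [ 0.454 -0.128]
jar1 at [407.2 133. ] 0.69
[... 741 characters left out ...]
64. 144. 384. 208.] 0.73
bottle1 at [329.1 198.3] 0.73 [ 0.555 -0.037]
bottle1 at [368.8 198.7] 0.6 [ 0.439 -0.048]
jar1 rect [260. 147. 280. 170.] 0.89
jar1 rect [292. 153. 312. 178.] 0.86
jar1 rect [355. 159. 369. 185.] 0.71
jar1 rect [380. 142. 401. 165.] 0.67
jar1 rect [320. 155. 340. 164.] 0.56
jar1 rect [290. 219. 415. 343.] 0.53
jar1 at [384.8 161.2] 0.76 [ 0.385 -0.264]
jar1 at [267.5 164.2] 0.73 [ 0.769 -0.202]
jar1 at [363.3 181.7] 0.68 [ 0.456 -0.135]
jar1 at [302.8 175.9] 0.57 [ 0.646 -0.146]
mug rect [231. 172. 261. 218.] 0.56
mug at [246.3 204.8] 0.75 [0.788 0.019]
tin rect [376. 323. 449. 400.] 0.96
tin at [412.  367.7] 0.7 [0.361 0.482]
tin at [246.9 206.4] 0.22 [0.785 0.026]
```

Run:
```python
import cv2
a=cv2.imread("pics/top0.png")[90:310,140:540]
cv2.imwrite("pics/a1.png",cv2.resize(a,(800,440),interpolation=cv2.INTER_CUBIC))
a=cv2.imread("pics/side0.png")[110:310,220:460]
cv2.imwrite("pics/b1.png",cv2.resize(a,(720,600),interpolation=cv2.INTER_CUBIC))
```

```text
(no output)
```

View pics/a1.png

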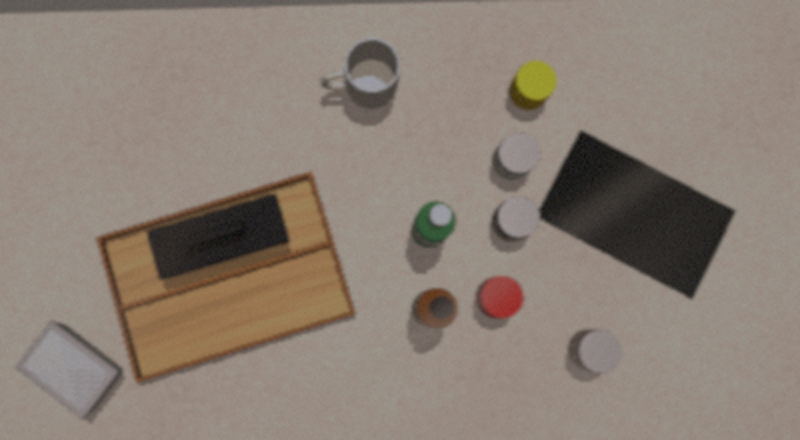

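View pics/b1.png

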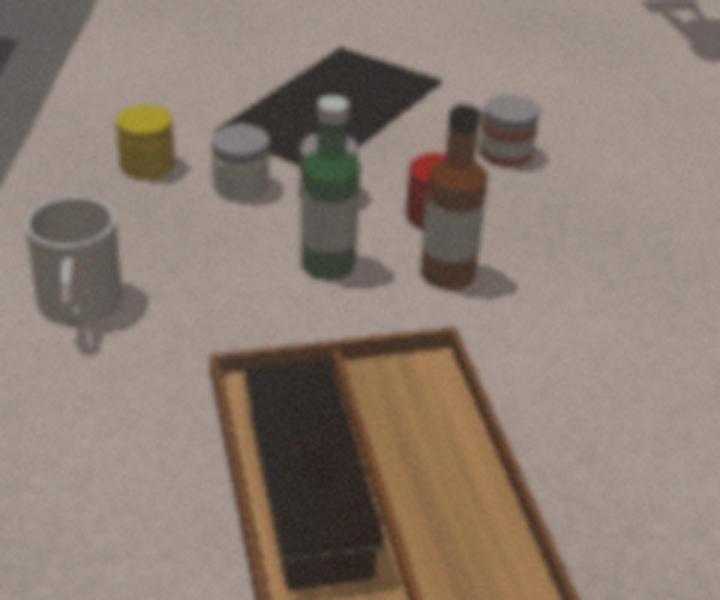

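The top view shows two tall bottles at about (357,201) green and (357,244) brown. The jar-shaped things are grey lids at (399,166), (398,198) and (439,265), yellow at (407,132) and red at (390,238). Only the three grey-lidded ones fit; yellow and red are the excluded look-alikes. The box lies in the tilted rack's back row.

```bash
cat >> h.py <<'E'
def yaw(): 
    x,y,z,w=r.get_obs()["eef_rot"]; return np.arctan2(2*(x*y+z*w),1-2*(y*y+z*z))
def rel(p,jaw=None):
    "shift cm/turn deg in tool axes to TCP world p with jaw axis at world angle jaw (deg, mod 180)"
    from scipy.spatial.transform import Rotation as S
    o=r.get_obs();Rm=S.from_quat(o["eef_rot"]).as_matrix()
    s=Rm.T@(np.array(p)-o["ee_pos"])*100
    tz=0
    if jaw is not None:
        d=(jaw-np.degrees(yaw())+90)%180-90; tz=-d
    print("rel",np.round(s,2),"turn",round(tz,1)); return s,tz
def fitrect(p,mask,z):
    cs,_=cv2.findContours(mask.astype(np.uint8),cv2.RETR_EXTERNAL,cv2.CHAIN_APPROX_NONE)
    c=max(cs,key=cv2.contourArea)[:,0]
    w=np.array([ray(p,q,z)[:2] for q in c]).astype(np.float32)*1000
    (cx,cy),(a,b),th=cv2.minAreaRect(w.reshape(-1,1,2))
    if a>b: a,b,th=b,a,th+90   # th = direction of short side
    return round(cx/1000,4),round(cy/1000,4),round(a),round(b),round((th+90)%180-90,1)
E
python3 - <<'E'
from h import *
np.set_printoptions(precision=3,suppress=True)
for n in ["top","side"]:
    p=snapshot(n)
    for th,z in [("rack",.025),("mat",.005),("box",.058)]:
        for d in cut_out(th,p)[:1]: print(n,th,round(d["score"],2),fitrect(p,d["mask"],z))
        
    if n=="top":
        hsv=cv2.cvtColor(p["pixels"],cv2.COLOR_RGB2HSV)
        for d in cut_out("jar1",p)[:6]:
            m=d["mask"]; col=p["pixels"][m].mean(0)
            print("jar",round(d["score"],2),np.round(d["rect"]),col, fitrect(p,m,.06))
        for d in cut_out("bottle1",p)[:3]: print("bot",round(d["score"],2),np.round(d["rect"]),p["pixels"][d["mask"]].mean(0))
        # white/dark caps at z=.18 from view
        for uv in [(360,197.5),(361,243.5)]: print("cap",ray(p,uv,.18)[:2])
        for uv in [(399.5,166),(399,198),(439.5,265.5)]: print("lid",ray(p,uv,.06)[:2])
        for uv in [(190,208.5),(295.5,177.5),(316.5,246.5),(209.5,279.5)]: print("corner",ray(p,uv,.025)[:2])
E
```

```text
top rack 0.75 (0.4969, 0.2616, 225, 333, 15.6)
top mat 0.95 (0.5735, -0.3448, 151, 261, -30.5)
top box 0.81 (0.5499, 0.2667, 77, 194, 15.3)
jar 0.82 [397. 118. 424. 147.] [132.908 127.642  48.712] (0.7562, -0.1909, 62, 79, 54.6)
jar 0.68 [388. 188. 413. 211.] [133.925 125.676 124.155] (0.5624, -0.1554, 60, 67, 42.8)
jar 0.63 [427. 252. 451. 276.] [130.127 120.759 118.069] (0.3743, -0.2561, 58, 69, -3.4)
jar 0.58 [389. 158. 411. 179.] [133.044 125.244 123.477] (0.6516, -0.1614, 54, 70, 43.1)
jar 0.56 [378. 229. 400. 249.] [146.343  63.497  59.213] (0.453, -0.1287, 57, 60, 42.8)
bot 0.75 [347. 236. 367. 252.] [89.546 67.476 54.009]
bot 0.71 [344. 193. 373. 214.] [ 83.936 100.785  85.235]
bot 0.64 [149. 252. 200. 299.] [136.727 131.543 131.56 ]
cap [ 0.555 -0.036]
cap [ 0.44  -0.034]
lid [ 0.658 -0.165]
lid [ 0.566 -0.159]
lid [ 0.374 -0.262]
corner [0.557 0.445]
corner [0.64  0.135]
corner [0.436 0.079]
corner [0.351 0.387]
side rack 0.74 (0.4938, 0.2691, 223, 346, 15.6)
side mat 0.55 (0.5688, -0.3525, 151, 261, -29.9)
side box 0.93 (0.5468, 0.2819, 79, 230, 16.2)
```

Run:
```python
from h import *
rel([.55,.27,.28],15.5); p=snapshot("wrist"); R=np.array(p["R"]);print(-R.T@p["t"],R[2],p["fx"])
```

```text
rel [-76.51 -60.6   -1.93] turn -87.8
[ 0.27776811 -0.62020107  0.38523748] [-0.27979336 -0.0886175  -0.95596162] 276.9557405663604
```

Emit:
apply_moves([
  [8.8, [-76.5, -60.6, -1.9], [0, 0, -87.8]],
  [8.8, [-76.5, -60.6, -1.9], [0, 0, -87.8]],
  [8.8, [-76.5, -60.6, -1.9], [0, 0, -87.8]],
  [8.8, [-76.5, -60.6, -1.9], [0, 0, -87.8]],
  [8.8, [-76.5, -60.6, -1.9], [0, 0, -87.8]],
  [8.8, [-76.5, -60.6, -1.9], [0, 0, -87.8]],
  [8.8, [-76.5, -60.6, -1.9], [0, 0, -87.8]],
  [8.8, [-76.5, -60.6, -1.9], [0, 0, -87.8]],
  [8.8, [-76.5, -60.6, -1.9], [0, 0, -87.8]],
  [8.8, [-76.5, -60.6, -1.9], [0, 0, -87.8]],
])

```text
time: 3.5
ee_pos: [0.4264, -0.0566, 0.2735]
eef_rot: [0.991, 0.135, 0.001, 0.0]
contact_force: [1.4, -0.6, 0.2]
gripper_width: 0.0876
```

Run:
```python
from h import *
rel([.55,.27,.28],15.5)
```

```text
rel [ 20.64 -28.16  -0.64] turn 0.0
```

Emit:
apply_moves([
  [8.8, [20.6, -28.2, -0.6], [0, 0, 0]],
  [8.8, [20.6, -28.2, -0.6], [0, 0, 0]],
  [8.8, [20.6, -28.2, -0.6], [0, 0, 0]],
  [8.8, [20.6, -28.2, -0.6], [0, 0, 0]],
  [8.8, [20.6, -28.2, -0.6], [0, 0, 0]],
  [8.8, [20.6, -28.2, -0.6], [0, 0, 0]],
  [8.8, [20.6, -28.2, -0.6], [0, 0, 0]],
  [8.8, [20.6, -28.2, -0.6], [0, 0, 0]],
])

```text
time: 4.5
ee_pos: [0.5488, 0.2677, 0.2786]
eef_rot: [0.991, 0.135, -0.0, 0.0]
contact_force: [-0.1, -1.1, -0.7]
gripper_width: 0.0882
```

Run:
```python
from h import *
p=snapshot("wrist");save(p,"w1")
for th in ["box","rack"]:
    for d in cut_out(th,p)[:1]: print(th,round(d["score"],2),np.round(d["rect"]),fitrect(p,d["mask"],.058 if th=="box" else .025))
    for d in mark_of(th,p)[:2]: print(d["score"],d["at"],ray(p,d["at"],.006))
o=r.get_obs();print(o["ee_pos"],np.degrees(yaw()))
for q in [(.55,.27,.058)]: print(proj(p,q))
```

```text
box 0.88 [296.  97. 356. 246.] (0.5527, 0.2673, 74, 194, 15.4)
0.61 [325.7, 169.3] [0.55773702 0.26852418 0.006     ]
rack 0.77 [189.  31. 369. 274.] (0.4978, 0.2628, 222, 331, 15.6)
0.56 [286.9, 163.4] [0.50140563 0.2618847  0.006     ]
[0.54899694 0.2671448  0.27916462] 15.413576095818186
[321.00684209 174.48549622]
```

View pics/w1.png

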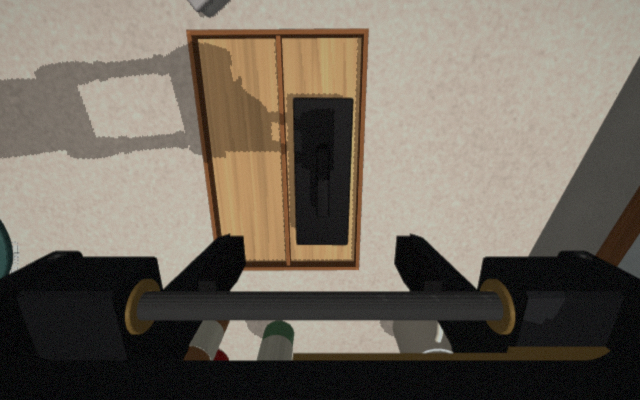

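The wrist view shows the box in the back row at columns 296–356, rows 97–246. Its dark bar runs near column 323, rows 147–217, which agrees with the top-view fit.

Run:
```python
from h import *
p=snapshot("wrist");print(ray(p,(323,182),.092)[:2],proj(p,(.5527,.2675,.092)))
g=cv2.cvtColor(p["pixels"],cv2.COLOR_RGB2GRAY)
print(g[175:205:5,296:352:2])
rel([.5527,.2675,.13],15.5);rel([.5527,.2675,.085],15.5)
```

```text
[0.55297933 0.26851937] [322.53080461 182.76497507]
[[ 28  28  29  31  27  29  30  21  14  15  14  19   8  19  16  17   2  24
   31  32  26  29  26  28  32  31  25 123]
 [ 24  29  25  28  27  32  32  19  14  20  17  18  30  28  14  16  16  26
   32  31  24  28  27  29  30  30  22 127]
 [ 28  29  28  29  30  28  26  15  14  21  17  30  29  28  33  31  21  28
   31  32  30  29  33  29  29  33  21 152]
 [ 22  30  25  28  23  24  31  22  12  20  18  24  31  31  27  34  14  30
   23  24  30  27  29  35  27  33  28 152]
 [ 17  19  26  26  27  29  30  19  15   9   4  29  26  32  34  34  21  26
   30  29  27  31  29  28  30  31  29 157]
 [ 23  28  32  32  22  28  27  15  11  11  19  28  25  26  31  33  19  27
   25  29  29  29  25  27  25  28  35 156]]
rel [ 0.35  0.08 14.92] turn -0.1
rel [ 0.35  0.08 19.42] turn -0.1
```

Bar at (0.553, 0.268). Descend and grip.

Emit:
apply_moves([
  [5.5, [0.4, 0.1, 5], [0, 0, 0]],
  [5.5, [0.4, 0.1, 10], [0, 0, 0]],
  [5.5, [0.4, 0.1, 15], [0, 0, 0]],
  [5.5, [0.4, 0.1, 17.5], [0, 0, 0]],
  [5.5, [0.4, 0.1, 19.4], [0, 0, 0]],
  [5.5, [0.4, 0.1, 19.4], [0, 0, 0]],
  [0.5, [0.4, 0.1, 19.4], [0, 0, 0]],
  [0.5, [0.4, 0.1, 19.4], [0, 0, 0]],
  [0.5, [0.4, 0.1, 19.4], [0, 0, 0]],
  [0.5, [0.4, 0.1, 19.4], [0, 0, 0]],
], force=35)

```text
time: 6.05
ee_pos: [0.5531, 0.2684, 0.0855]
eef_rot: [0.991, 0.135, -0.0, -0.0]
contact_force: [-4.5, -1.2, 2.6]
gripper_width: 0.0166
```

Emit:
apply_moves([
  [0.5, [0, 0, -2], [0, 0, 0]],
  [0.5, [0, 0, -5], [0, 0, 0]],
  [0.5, [0, 0, -9], [0, 0, 0]],
  [0.5, [0, 0, -13], [0, 0, 0]],
  [0.5, [0, 0, -17], [0, 0, 0]],
  [0.5, [0, 0, -21], [0, 0, 0]],
  [0.5, [0, 0, -24], [0, 0, 0]],
  [0.5, [0, 0, -25], [0, 0, 0]],
  [0.5, [0, 0, -25], [0, 0, 0]],
])

```text
time: 7.18
ee_pos: [0.5532, 0.2684, 0.3351]
eef_rot: [0.991, 0.135, 0.0, -0.0]
contact_force: [-0.2, 0.7, -5.4]
gripper_width: 0.0159
```

Run:
```python
from h import *
p=snapshot("side");save(p,"s1")
rel([.571,-.348,.33],-30.2);rel([.56,-.03,.33],-7)
```

```text
rel [-14.69  59.86   0.41] turn 45.7
rel [-7.26 28.93  0.39] turn 22.5
```

View pics/s1.png

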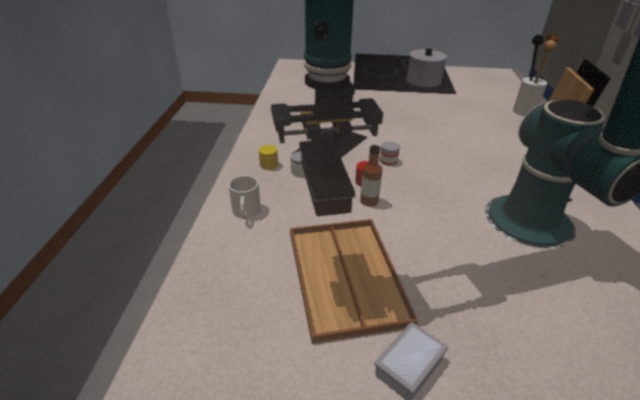

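The box hangs level in the gripper over the empty rack. Now carry it across.

Emit:
apply_moves([
  [0.5, [-0.7, 3, 0.4], [0, 0, 2]],
  [0.5, [-1.8, 7.5, 0.4], [0, 0, 5]],
  [0.5, [-3, 12, 0.4], [0, 0, 9]],
  [0.5, [-4, 16.5, 0.4], [0, 0, 13]],
  [0.5, [-5.2, 21, 0.4], [0, 0, 17]],
  [0.5, [-6.3, 25.5, 0.4], [0, 0, 20]],
  [0.5, [-7.4, 30, 0.4], [0, 0, 24]],
  [0.5, [-8.5, 34.5, 0.4], [0, 0, 27]],
  [0.5, [-9.6, 39, 0.4], [0, 0, 31]],
  [0.5, [-10.7, 43.5, 0.4], [0, 0, 35]],
])

```text
time: 8.48
ee_pos: [0.5652, -0.1805, 0.3281]
eef_rot: [0.985, -0.171, -0.002, -0.0]
contact_force: [1.2, 0.0, -4.8]
gripper_width: 0.0157
```

Run:
```python
from h import *
rel([.571,-.348,.33],-30.2)
```

```text
rel [ 6.18 15.58 -0.21] turn 10.6
```

Emit:
apply_moves([
  [0.5, [1.7, 4.2, -0.1], [0, 0, 3]],
  [0.5, [3.4, 8.5, -0.2], [0, 0, 6]],
  [0.5, [5, 12.5, -0.2], [0, 0, 9]],
  [0.5, [6.2, 15.6, -0.2], [0, 0, 10.6]],
  [0.5, [6.2, 15.6, 3], [0, 0, 10.6]],
  [0.5, [6.2, 15.6, 7], [0, 0, 10.6]],
  [0.5, [6.2, 15.6, 11], [0, 0, 10.6]],
  [0.5, [6.2, 15.6, 15], [0, 0, 10.6]],
  [0.5, [6.2, 15.6, 18], [0, 0, 10.6]],
  [0.5, [6.2, 15.6, 18], [0, 0, 10.6]],
])

```text
time: 9.72
ee_pos: [0.569, -0.3448, 0.1446]
eef_rot: [0.966, -0.26, -0.006, -0.002]
contact_force: [0.2, -0.5, -4.2]
gripper_width: 0.0159
```

Run:
```python
from h import *
rel([.571,-.348,.086],-30.2)
p=snapshot("top")
for d in cut_out("mat",p)[:1]: print(d["rect"],fitrect(p,d["mask"],.005))
save(p,"t1",(140,90,540,310),2)
```

```text
rel [0.4  0.18 5.86] turn 0.1
[408.2, 152.7, 485.8, 238.5] (0.5741, -0.344, 152, 256, -29.6)
```

Lower, release and rise.

Emit:
apply_moves([
  [0.5, [0.4, 0.2, 2], [0, 0, 0]],
  [0.5, [0.4, 0.2, 4], [0, 0, 0]],
  [0.5, [0.4, 0.2, 5.3], [0, 0, 0]],
  [0.5, [0.4, 0.2, 5.9], [0, 0, 0]],
  [0.5, [0.4, 0.2, 5.9], [0, 0, 0]],
  [4, [0.4, 0.2, 5.9], [0, 0, 0]],
  [4, [0.4, 0.2, 5.9], [0, 0, 0]],
  [5, [0.4, 0.2, 3], [0, 0, 0]],
  [5, [0.4, 0.2, -2], [0, 0, 0]],
  [8.8, [0.4, 0.2, -8], [0, 0, 0]],
])

```text
time: 11.08
ee_pos: [0.5749, -0.3507, 0.2323]
eef_rot: [0.966, -0.26, -0.0, -0.0]
contact_force: [0.3, -0.4, -0.6]
gripper_width: 0.0581
```

Run:
```python
from h import *
p=snapshot("wrist");save(p,"w2")
for th,z in [("box",.057),("mat",.005)]:
    for d in cut_out(th,p)[:1]: print(th,round(d["score"],2),np.round(d["rect"]),fitrect(p,d["mask"],z))
rel([.56,-.1,.36],None)
```

```text
box 0.55 [288.  92. 359. 262.] (0.5756, -0.3507, 73, 192, -29.9)
mat 0.82 [255.  62. 381. 262.] (0.5761, -0.347, 150, 258, -30.0)
rel [-14.1  -20.95 -12.35] turn 0
```

View pics/w2.png

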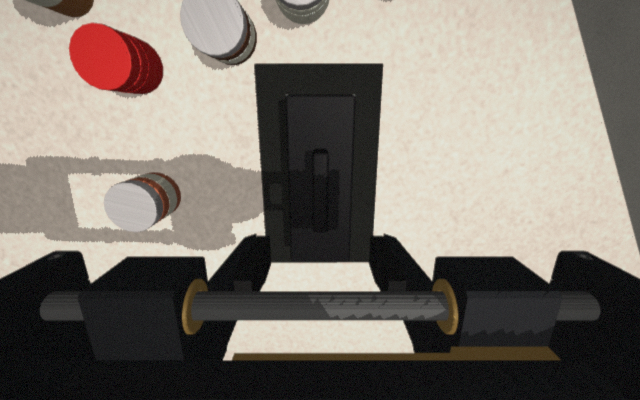

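The box (column 323) stands centred on the mat, and both fits agree within 4 mm. Next, the green bottle.

Run:
```python
from h import *
rel([.556,-.036,.33],0)
```

```text
rel [-17.7  -26.29  -9.4 ] turn -30.1
```

Emit:
apply_moves([
  [8.8, [0, 0, -5], [0, 0, 0]],
  [8.8, [0, 0, -9.5], [0, 0, 0]],
  [8.8, [-17.7, -26.3, -9.5], [0, 0, -30]],
  [8.8, [-17.7, -26.3, -9.5], [0, 0, -30]],
  [8.8, [-17.7, -26.3, -9.5], [0, 0, -30]],
  [8.8, [-17.7, -26.3, -9.5], [0, 0, -30]],
  [8.8, [-17.7, -26.3, -9.5], [0, 0, -30]],
  [8.8, [-17.7, -26.3, -9.5], [0, 0, -30]],
  [8.8, [-17.7, -26.3, -9.5], [0, 0, -30]],
  [8.8, [-17.7, -26.3, -9.5], [0, 0, -30]],
])

```text
time: 12.48
ee_pos: [0.554, -0.036, 0.3256]
eef_rot: [1.0, -0.002, -0.0, 0.0]
contact_force: [-0.3, -0.1, 0.5]
gripper_width: 0.0877
```

Run:
```python
from h import *
p=snapshot("wrist");save(p,"w3")
print(proj(p,(.556,-.036,.18)),proj(p,(.44,-.035,.18)),r.get_obs()["ee_pos"])
for d in cut_out("bottle1",p)[:3]: print(round(d["score"],2),np.round(d["rect"]))
for d in mark_of("bottle1",p)[:3]: print(round(d["score"],2),d["at"],ray(p,d["at"],0))
```

```text
[321.39159041 191.98850953] [206.76223419 191.49621724] [ 0.5540439  -0.03611348  0.32558747]
0.73 [194. 148. 268. 204.]
0.7 [304. 150. 343. 209.]
0.68 [250.3, 166.1] [ 0.44050185 -0.04202806  0.        ]
0.6 [323.6, 164.1] [ 0.56075751 -0.03921991  0.        ]
```

View pics/w3.png

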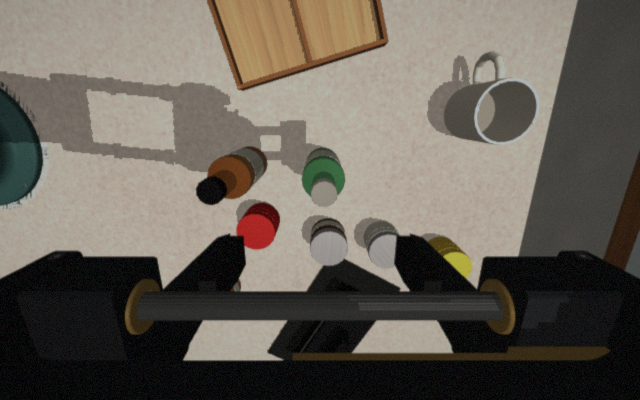

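Green cap centre at (323,191), brown cap at (211,190). Both are upright and match the estimates.

Run:
```python
from h import *
p=snapshot("wrist");im=p["pixels"].astype(int)
sub=im[170:215,300:350];m=(sub.min(2)>90)&(abs(sub[:,:,0]-sub[:,:,1])<20)
mm=np.zeros((400,640),bool)
g=im[180:206,308:340]; print(g[::4,::3].tolist()[3])
print(ray(p,(323.3,191.3),.18),ray(p,(211,190),.18))
rel([*ray(p,(323.3,191.3),.18)[:2],.153],0)
```

```text
[[51, 94, 59], [127, 124, 110], [146, 139, 127], [149, 143, 130], [147, 142, 129], [148, 142, 130], [145, 139, 126], [146, 141, 129], [144, 138, 126], [143, 136, 127], [61, 100, 63]]
[ 0.55797424 -0.03530923  0.18      ] [ 0.44448076 -0.0333992   0.18      ]
rel [ 0.4  -0.06 17.27] turn -0.2
```

Emit:
apply_moves([
  [8.8, [0.4, 0, 5], [0, 0, 0]],
  [8.8, [0.4, 0, 9], [0, 0, 0]],
  [8.8, [0.4, 0, 13], [0, 0, 0]],
  [8.8, [0.4, 0, 16], [0, 0, 0]],
  [8.8, [0.4, 0, 17.2], [0, 0, 0]],
  [6, [0.4, 0, 17.2], [0, 0, 0]],
  [2, [0.4, 0, 17.2], [0, 0, 0]],
  [2, [0.4, 0, 17.2], [0, 0, 0]],
  [2, [0.4, 0, 17.2], [0, 0, 0]],
  [2, [0.4, 0, 17.2], [0, 0, 0]],
], force=35)

```text
time: 13.92
ee_pos: [0.5582, -0.0345, 0.1544]
eef_rot: [1.0, -0.001, 0.0, 0.0]
contact_force: [-0.1, 0.4, -0.1]
gripper_width: 0.0398
```

Emit:
apply_moves([
  [2, [0, 0, 0], [0, 0, 0]],
  [2, [0, 0, 0], [0, 0, 0]],
  [2, [0, 0, 0], [0, 0, 0]],
  [2, [0, 0, 0], [0, 0, 0]],
  [2, [0, 0, 0], [0, 0, 0]],
])

```text
time: 14.55
ee_pos: [0.5581, -0.0346, 0.154]
eef_rot: [1.0, -0.001, 0.0, -0.0]
contact_force: [0.4, 0.2, 0.1]
gripper_width: 0.0263
```

Emit:
apply_moves([
  [2, [0, 0, -1.5], [0, 0, 0]],
  [2, [0, 0, -4], [0, 0, 0]],
  [2, [0, 0, -6.5], [0, 0, 0]],
  [2, [-0.2, -3, -8], [0, 0, 0]],
  [2, [-0.5, -7, -8], [0, 0, 0]],
  [2, [-0.9, -12, -8], [0, 0, 0]],
  [2, [-1.3, -17, -8], [0, 0, 0]],
  [2, [-1.7, -22, -8], [0, 0, 0]],
  [2, [-2.1, -26, -8], [0, 0, 0]],
  [2, [-2.4, -30, -8], [0, 0, 0]],
])

```text
time: 15.8
ee_pos: [0.5338, 0.2668, 0.2342]
eef_rot: [1.0, -0.001, -0.0, 0.0]
contact_force: [0.6, 0.8, -3.0]
gripper_width: 0.0262
```

Run:
```python
from h import *
rel([.5276,.3534,.23],0);rel([.5276,.3534,.161],0)
```

```text
rel [-0.63 -8.66  0.41] turn -0.1
rel [-0.63 -8.67  7.31] turn -0.1
```

Emit:
apply_moves([
  [2, [-0.2, -3, 0], [0, 0, 0]],
  [2, [-0.5, -6.5, 0], [0, 0, 0]],
  [2, [-0.6, -8.7, 0], [0, 0, 0]],
  [2, [-0.6, -8.7, 0.5], [0, 0, 0]],
  [2, [-0.6, -8.7, 3], [0, 0, 0]],
  [2, [-0.6, -8.7, 5.5], [0, 0, 0]],
  [2, [-0.6, -8.7, 6.8], [0, 0, 0]],
  [2, [-0.6, -8.7, 7.3], [0, 0, 0]],
  [2, [-0.6, -8.7, 7.3], [0, 0, 0]],
  [2, [-0.6, -8.7, 7.3], [0, 0, 0]],
])

```text
time: 17.05
ee_pos: [0.5294, 0.3528, 0.162]
eef_rot: [1.0, -0.001, 0.001, -0.0]
contact_force: [-0.5, 1.0, -3.2]
gripper_width: 0.0262
```

Run:
```python
from h import *
p=snapshot("top");a=p["pixels"][150:300,160:340]
q=snapshot("side");b=q["pixels"][150:300,250:430]
im=np.hstack([a,b[:, :]]);cv2.imwrite("pics/c1.png",cv2.resize(im[:,:,::-1],None,fx=2.2,fy=2.2,interpolation=cv2.INTER_CUBIC))
o=r.get_obs();print(o["ee_pos"],o["contact_force"],proj(p,(.5276,.3534,.18)),proj(q,(.5276,.3534,.006)))
```

```text
[0.52915918 0.35275134 0.16180725] [ 1.0378408   0.12514483 -2.30601139] [205.35771187 212.7810071 ] [329.35173936 304.35407477]
```

View pics/c1.png

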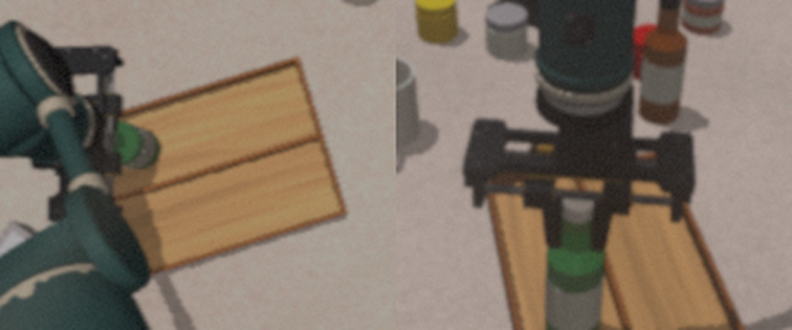

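The bottle is in the back row and still hanging 1–2 mm up. Lower, release and rise.

Emit:
apply_moves([
  [2, [0, 0, 0.15], [0, 0, 0]],
  [2, [0, 0, 0.15], [0, 0, 0]],
  [4.5, [0, 0, 0.15], [0, 0, 0]],
  [6, [0, 0, 0.15], [0, 0, 0]],
  [6, [0, 0, 0.15], [0, 0, 0]],
  [6.5, [0, 0, -2], [0, 0, 0]],
  [7, [0, 0, -6], [0, 0, 0]],
  [8.8, [0, 0, -11], [0, 0, 0]],
  [8.8, [0, 0, -15], [0, 0, 0]],
  [8.8, [0, 0, -15], [0, 0, 0]],
])

```text
time: 18.4
ee_pos: [0.5306, 0.3537, 0.3162]
eef_rot: [1.0, -0.001, 0.004, -0.002]
contact_force: [0.4, 0.4, 0.5]
gripper_width: 0.0878
```

Run:
```python
from h import *
p=snapshot("wrist");save(p,"w4")
for d in cut_out("bottle1",p)[:3]: print(round(d["score"],2),np.round(d["rect"]))
p=snapshot("side")
for d in mark_of("bottle1",p)[:3]: print(round(d["score"],2),d["at"],ray(p,d["at"],0.003))
rel([.4445,-.034,.31],0)
```

```text
0.59 [260. 350. 286. 361.]
0.78 [331.7, 302.8] [0.52287028 0.34625248 0.003     ]
0.59 [368.6, 199.2] [ 0.44011664 -0.04133082  0.003     ]
rel [-8.26 38.61 -0.04] turn -0.1
```

View pics/w4.png

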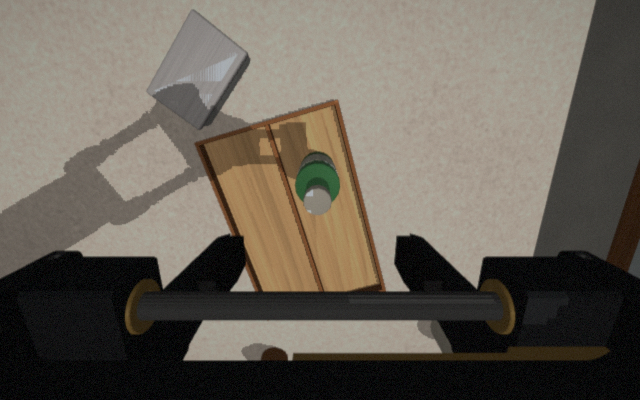

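The green bottle (cap at 317,201) stands upright and released in the back row. Now the brown bottle.

Emit:
apply_moves([
  [8.8, [-8.3, 38.6, 0], [0, 0, 0]],
  [8.8, [-8.3, 38.6, 0], [0, 0, 0]],
  [8.8, [-8.3, 38.6, 0], [0, 0, 0]],
  [8.8, [-8.3, 38.6, 0], [0, 0, 0]],
  [8.8, [-8.3, 38.6, 0], [0, 0, 0]],
  [8.8, [-8.3, 38.6, 0], [0, 0, 0]],
  [8.8, [-8.3, 38.6, 0], [0, 0, 0]],
  [8.8, [-8.3, 38.6, 0], [0, 0, 0]],
  [8.8, [-8.3, 38.6, 0], [0, 0, 0]],
])

```text
time: 19.73
ee_pos: [0.4446, -0.0328, 0.3098]
eef_rot: [1.0, -0.001, -0.001, -0.0]
contact_force: [0.3, 0.2, -0.4]
gripper_width: 0.0884
```

Run:
```python
from h import *
p=snapshot("wrist");save(p,"w5",(200,100,440,300),2)
g=cv2.cvtColor(p["pixels"],cv2.COLOR_RGB2GRAY)
m=np.zeros((400,640),np.uint8);m[140:250,270:370]=g[140:250,270:370]<28
n,l,s,c=cv2.connectedComponentsWithStats(m)
i=1+s[1:,4].argmax();print(s[i],c[i]); w=ray(p,c[i],.18);print(w,proj(p,(.4445,-.034,.18)))
rel([w[0],w[1],.1525],0)
```

```text
[303 183  37  45 799] [318.2465582  200.98372966]
[ 0.44327815 -0.03715766  0.18      ] [319.50692055 197.84239199]
rel [-0.13  0.48 15.75] turn -0.1
```

View pics/w5.png

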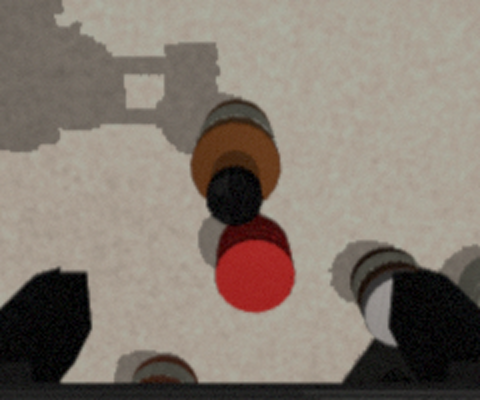

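The brown cap centre is at pixel (317,197.5), i.e. (0.443, −0.034).

Emit:
apply_moves([
  [6.5, [-0.2, 0.1, 5], [0, 0, 0]],
  [6.5, [-0.2, 0.1, 9], [0, 0, 0]],
  [6.5, [-0.2, 0.1, 13], [0, 0, 0]],
  [6.5, [-0.2, 0.1, 15], [0, 0, 0]],
  [6.5, [-0.2, 0.1, 15.6], [0, 0, 0]],
  [2, [-0.2, 0.1, 15.6], [0, 0, 0]],
  [2, [-0.2, 0.1, 15.6], [0, 0, 0]],
  [2, [-0.2, 0.1, 15.6], [0, 0, 0]],
  [2, [-0.2, 0.1, 15.6], [0, 0, 0]],
  [2, [-0.2, 0.1, 15.6], [0, 0, 0]],
])

```text
time: 21.02
ee_pos: [0.4431, -0.0345, 0.1554]
eef_rot: [1.0, -0.001, 0.0, 0.0]
contact_force: [-1.0, -0.3, 3.3]
gripper_width: 0.0259
```

Emit:
apply_moves([
  [2, [0, 0, 0], [0, 0, 0]],
  [2, [0, 0, 0], [0, 0, 0]],
  [2, [0, 0, 0], [0, 0, 0]],
])

```text
time: 21.4
ee_pos: [0.4432, -0.0345, 0.1554]
eef_rot: [1.0, -0.001, 0.0, 0.0]
contact_force: [-1.1, 0.8, 5.2]
gripper_width: 0.0264
```

Run:
```python
from h import *
rel([.5704,.1992,.235],0)
```

```text
rel [ 12.68 -23.39  -7.96] turn -0.1
```

Emit:
apply_moves([
  [2, [0, 0, -1.5], [0, 0, 0]],
  [2, [0, 0, -4], [0, 0, 0]],
  [2, [0, 0, -6.5], [0, 0, 0]],
  [2, [1.5, -2.8, -8], [0, 0, 0]],
  [2, [3.5, -6.5, -8], [0, 0, 0]],
  [2, [6, -11, -8], [0, 0, 0]],
  [2, [8.5, -15.5, -8], [0, 0, 0]],
  [2, [11, -20, -8], [0, 0, 0]],
  [2, [12.7, -23.4, -8], [0, 0, 0]],
  [2, [12.7, -23.4, -8], [0, 0, 0]],
])

```text
time: 22.65
ee_pos: [0.5709, 0.2018, 0.2342]
eef_rot: [1.0, 0.0, -0.0, -0.0]
contact_force: [-0.3, -0.1, -4.5]
gripper_width: 0.0265
```

Run:
```python
from h import *
rel([.5704,.1992,.162],0); print(r.get_obs()["gripper_width"])
```

```text
rel [-0.05  0.26  7.22] turn 0.1
0.026504578024512015
```

Emit:
apply_moves([
  [2, [0, 0.2, 2.5], [0, 0, 0]],
  [2, [0, 0.2, 5], [0, 0, 0]],
  [2, [0, 0.2, 6.5], [0, 0, 0]],
  [2, [0, 0.2, 7.1], [0, 0, 0]],
  [2, [0, 0.2, 7.3], [0, 0, 0]],
  [2, [0, 0.2, 7.3], [0, 0, 0]],
])

```text
time: 23.4
ee_pos: [0.5709, 0.1975, 0.1628]
eef_rot: [1.0, -0.001, 0.001, -0.0]
contact_force: [-0.8, 0.9, -4.3]
gripper_width: 0.0264
```

Emit:
apply_moves([
  [2, [0, 0, 0.15], [0, 0, 0]],
  [2, [0, 0, 0.2], [0, 0, 0]],
  [2, [0, 0, 0.2], [0, 0, 0]],
  [4.5, [0, 0, 0.2], [0, 0, 0]],
  [6, [0, 0, 0.2], [0, 0, 0]],
  [6, [0, 0, 0.2], [0, 0, 0]],
  [6.5, [0, 0, -2], [0, 0, 0]],
  [7, [0, 0, -6], [0, 0, 0]],
  [8.8, [0, 0, -11], [0, 0, 0]],
  [8.8, [0, 0, -15], [0, 0, 0]],
])

```text
time: 24.65
ee_pos: [0.5706, 0.1974, 0.3138]
eef_rot: [1.0, -0.001, 0.001, -0.0]
contact_force: [1.0, 0.4, 0.4]
gripper_width: 0.0867
```

Run:
```python
from h import *
rel([.56,-.02,.36],-74.5)
```

```text
rel [-1.01 21.74 -4.63] turn 74.4
```

Run:
```python
from h import *
p=snapshot("side");
b=p["pixels"][120:320,220:440];cv2.imwrite("pics/s2.png",cv2.resize(b[:,:,::-1],None,fx=2.7,fy=2.7,interpolation=cv2.INTER_CUBIC))
for d in mark_of("bottle1",p)[:3]: print(round(d["score"],2),d["at"],ray(p,d["at"],0.006))
rel([.61,-.155,.30],90)
```

```text
0.86 [318.3, 251.1] [0.56619752 0.19202839 0.006     ]
0.72 [333.4, 308.0] [0.51828555 0.3622483  0.006     ]
rel [ 3.75 35.31  1.75] turn 89.9
```

View pics/s2.png

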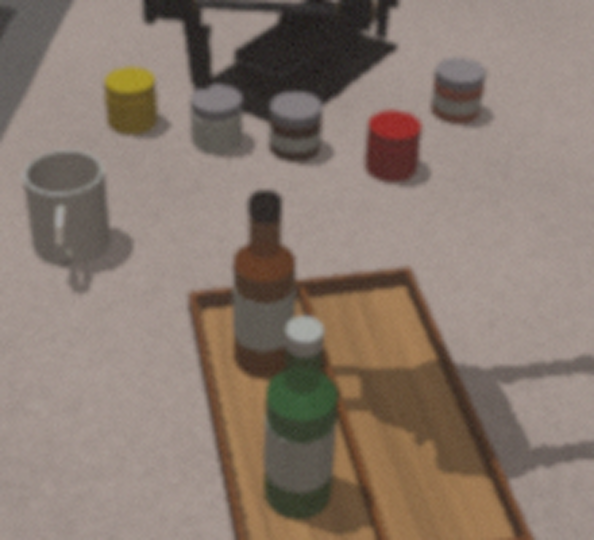

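Both bottles stand upright in the back row. The three grey-lidded jars, plus the yellow and red look-alikes, are untouched. I turn by −90° so the camera side points to the robot, and hover over the jars.

Emit:
apply_moves([
  [8.8, [3.8, 35.3, 1.7], [0, 0, -90]],
  [8.8, [3.8, 35.3, 1.7], [0, 0, -90]],
  [8.8, [3.8, 35.3, 1.7], [0, 0, -90]],
  [8.8, [3.8, 35.3, 1.7], [0, 0, -90]],
  [8.8, [3.8, 35.3, 1.7], [0, 0, -90]],
  [8.8, [3.8, 35.3, 1.7], [0, 0, -90]],
  [8.8, [3.8, 35.3, 1.7], [0, 0, -90]],
  [8.8, [3.8, 35.3, 1.7], [0, 0, -90]],
  [8.8, [3.8, 35.3, 1.7], [0, 0, -90]],
  [8.8, [3.8, 35.3, 1.7], [0, 0, -90]],
])

```text
time: 26.0
ee_pos: [0.6071, -0.1557, 0.2933]
eef_rot: [0.708, 0.706, -0.001, -0.001]
contact_force: [-0.4, -0.3, 0.5]
gripper_width: 0.0881
```

```bash
cat >> h.py <<'E'
def jars(p):
    for d in cut_out("jar1",p)[:8]:
        a,b,c,e=[int(v) for v in d["rect"]]
        m=d["mask"]; print("jar",round(d["score"],2),[a,b,c,e],np.round(p["pixels"][m].mean(0)),[round(v,3) for v in ray(p,((a+c)/2,(b+e)/2),.05)[:2]])
E
python3 - <<'E'
from h import *
o=r.get_obs();print(o["ee_pos"],np.degrees(yaw()),o["joint_positions"])
p=snapshot("wrist");save(p,"w6");jars(p)
for n,q in dict(A=(.657,-.163,.06),B=(.566,-.158,.06),C=(.374,-.26,.06)).items(): print(n,proj(p,q))
E
```

```text
[ 0.60713465 -0.15569256  0.29326152] 89.79775972153243 [-2.90751409e-01  1.56750458e-01  1.67235656e+00 -3.03210971e-05
  1.31468594e+00 -1.85801089e+00]
jar 0.73 [293, 117, 339, 168] [189. 183. 179.] [np.float64(0.567), np.float64(-0.16)]
jar 0.64 [275, 242, 311, 293] [164. 156.  61.] [np.float64(0.752), np.float64(-0.196)]
jar 0.61 [314, 14, 368, 80] [129.  36.  34.] [np.float64(0.455), np.float64(-0.13)]
jar 0.59 [291, 180, 333, 228] [176. 171. 166.] [np.float64(0.652), np.float64(-0.166)]
jar 0.52 [540, 125, 640, 174] [81. 65. 49.] [np.float64(0.578), np.float64(0.201)]
A [314.37199992 209.93170619]
B [317.60350156 142.3802844 ]
C [221.09439279 -39.55151281]
```

View pics/w6.png

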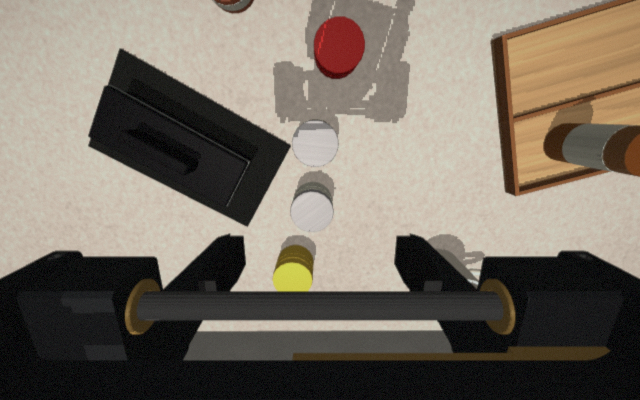

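Grey lids A at (312,211) and B at (315,143); yellow is at (293,275), red at (339,45). I start with A.

Run:
```python
from h import *
p=snapshot("wrist");a=ray(p,(312,211),.06);b=ray(p,(315,143),.06);print(a,b)
rel([a[0],a[1],.11],90);rel([a[0],a[1],.047],90)
```

```text
[ 0.65910073 -0.16622719  0.06      ] [ 0.56717367 -0.16121617  0.06      ]
rel [-1.06  5.19 18.4 ] turn -0.2
rel [-1.06  5.19 24.7 ] turn -0.2
```

Emit:
apply_moves([
  [7.6, [-1.1, 5.2, 0], [0, 0, 0]],
  [7.6, [-1.1, 5.2, 5], [0, 0, 0]],
  [7.6, [-1.1, 5.2, 10], [0, 0, 0]],
  [7.6, [-1.1, 5.2, 15], [0, 0, 0]],
  [7.6, [-1.1, 5.2, 19], [0, 0, 0]],
  [7.6, [-1.1, 5.2, 22], [0, 0, 0]],
  [7.6, [-1.1, 5.2, 24], [0, 0, 0]],
  [7.6, [-1.1, 5.2, 24.5], [0, 0, 0]],
  [5, [-1.1, 5.2, 24.5], [0, 0, 0]],
  [5, [-1.1, 5.2, 24.5], [0, 0, 0]],
], force=25)

```text
time: 27.4
ee_pos: [0.661, -0.1671, 0.0516]
eef_rot: [0.708, 0.706, 0.001, 0.001]
contact_force: [0.2, -1.5, -2.0]
gripper_width: 0.0596
```

Emit:
apply_moves([
  [5, [0, 0, 0], [0, 0, 0]],
  [5, [0, 0, 0], [0, 0, 0]],
  [5, [0, 0, 0], [0, 0, 0]],
  [5, [0, 0, 0], [0, 0, 0]],
])

```text
time: 27.9
ee_pos: [0.6609, -0.1671, 0.0516]
eef_rot: [0.708, 0.706, 0.001, 0.001]
contact_force: [0.1, -0.3, 6.3]
gripper_width: 0.0594
```

Run:
```python
from h import *
print(r.get_obs()["contact_force"])
rel([.4205,.3393,.30],105.5)
```

```text
[ 0.13749041 -0.25494036  6.27095767]
rel [ 50.57 -24.07 -24.95] turn -15.6
```

Emit:
apply_moves([
  [5, [0, 0, -2], [0, 0, 0]],
  [5, [0, 0, -6], [0, 0, 0]],
  [5, [0, 0, -11], [0, 0, 0]],
  [5, [0, 0, -16], [0, 0, 0]],
  [5, [3, -1.4, -20], [0, 0, 0]],
  [5, [8, -3.8, -22], [0, 0, -3]],
  [5, [13, -6.2, -22], [0, 0, -6]],
  [5, [18, -8.6, -22], [0, 0, -9]],
  [5, [23, -11, -22], [0, 0, -12]],
  [5, [28, -13.4, -22], [0, 0, -15.6]],
])

```text
time: 29.15
ee_pos: [0.5245, 0.1147, 0.2702]
eef_rot: [0.605, 0.796, -0.0, -0.0]
contact_force: [0.3, 0.8, -2.1]
gripper_width: 0.0593
```

Run:
```python
from h import *
print(r.get_obs()["contact_force"])
rel([.4205,.3393,.27],105.5)
```

```text
[ 0.31984121  0.76552798 -2.10289132]
rel [ 2.442e+01 -3.980e+00  2.000e-02] turn 0.1
```

Emit:
apply_moves([
  [5, [5, -0.8, 0], [0, 0, 0]],
  [5, [10, -1.6, 0], [0, 0, 0]],
  [5, [15, -2.4, 0], [0, 0, 0]],
  [5, [20, -3.2, 0], [0, 0, 0]],
  [5, [24.4, -4, 0], [0, 0, 0]],
  [5, [24.4, -4, 4], [0, 0, 0]],
  [5, [24.4, -4, 9], [0, 0, 0]],
  [5, [24.4, -4, 13], [0, 0, 0]],
  [5, [24.4, -4, 16], [0, 0, 0]],
  [5, [24.4, -4, 16], [0, 0, 0]],
])

```text
time: 30.4
ee_pos: [0.42, 0.3361, 0.1073]
eef_rot: [0.605, 0.796, -0.003, -0.001]
contact_force: [-0.2, 0.6, -2.7]
gripper_width: 0.0594
```

Run:
```python
from h import *
print(r.get_obs()["contact_force"])
rel([.4205,.3393,.0586],105.5)
```

```text
[-0.2183631   0.58351314 -2.7189994 ]
rel [0.31 0.17 4.86] turn -0.0
```

Emit:
apply_moves([
  [5, [0.2, 0.2, 2], [0, 0, 0]],
  [5, [0.2, 0.2, 4], [0, 0, 0]],
  [5, [0.2, 0.2, 4.7], [0, 0, 0]],
  [5, [0.2, 0.2, 4.9], [0, 0, 0]],
  [5, [0.2, 0.2, 4.9], [0, 0, 0]],
  [5, [0.2, 0.2, 5], [0, 0, 0]],
  [5, [0.2, 0.2, 5], [0, 0, 0]],
])

```text
time: 31.28
ee_pos: [0.4241, 0.3406, 0.0603]
eef_rot: [0.605, 0.796, 0.0, 0.0]
contact_force: [-0.3, 0.0, -2.8]
gripper_width: 0.0599
```

Emit:
apply_moves([
  [5, [0, 0, 0.2], [0, 0, 0]],
  [5, [0, 0, 0.3], [0, 0, 0]],
  [5, [0, 0, 0.3], [0, 0, 0]],
  [7, [0, 0, 0.3], [0, 0, 0]],
  [7.6, [0, 0, 0.3], [0, 0, 0]],
  [7.6, [0, 0, 0.3], [0, 0, 0]],
  [7.6, [0, 0, -3], [0, 0, 0]],
  [7.6, [0, 0, -8], [0, 0, 0]],
  [7.6, [0, 0, -14], [0, 0, 0]],
  [7.6, [0, 0, -20], [0, 0, 0]],
])

```text
time: 32.52
ee_pos: [0.4236, 0.3402, 0.2614]
eef_rot: [0.605, 0.796, -0.0, -0.0]
contact_force: [0.2, 0.5, -1.0]
gripper_width: 0.076
```

Run:
```python
from h import *
p=snapshot("wrist");save(p,"w7",None,0.8);jars(p)
p=snapshot("top");jars(p)
rel([.567,-.161,.27],90)
```

```text
jar 0.77 [296, 146, 347, 201] [166. 161. 156.] [np.float64(0.418), np.float64(0.341)]
jar 0.88 [400, 119, 419, 142] [142. 138.  43.] [np.float64(0.765), np.float64(-0.202)]
jar 0.67 [377, 231, 400, 246] [153.  68.  63.] [np.float64(0.453), np.float64(-0.126)]
jar 0.6 [388, 187, 413, 209] [140. 131. 129.] [np.float64(0.567), np.float64(-0.165)]
jar 0.46 [219, 247, 236, 266] [102.  93.  86.] [np.float64(0.415), np.float64(0.33)]
rel [-52.17   0.31  -0.91] turn 15.5
```

View pics/w7.png

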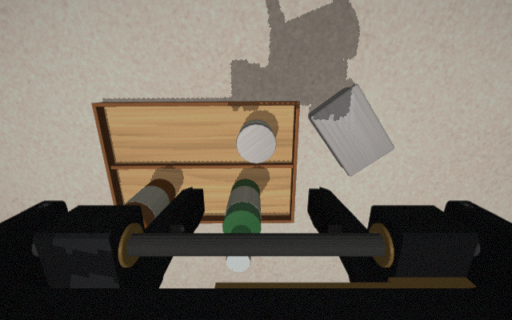

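Jar A (lid at ~(320,178) full-size) stands released in the front row. Next is B.

Emit:
apply_moves([
  [7.6, [-52.2, 0.3, -2], [0, 0, 15.5]],
  [7.6, [-52.2, 0.3, -2], [0, 0, 15.5]],
  [7.6, [-52.2, 0.3, -2], [0, 0, 15.5]],
  [7.6, [-52.2, 0.3, -2], [0, 0, 15.5]],
  [7.6, [-52.2, 0.3, -2], [0, 0, 15.5]],
  [7.6, [-52.2, 0.3, -2], [0, 0, 15.5]],
  [7.6, [-52.2, 0.3, -2], [0, 0, 15.5]],
  [7.6, [-52.2, 0.3, -2], [0, 0, 15.5]],
  [7.6, [-52.2, 0.3, -2], [0, 0, 15.5]],
  [7.6, [-52.2, 0.3, -2], [0, 0, 15.5]],
])

```text
time: 33.98
ee_pos: [0.5654, -0.1624, 0.2775]
eef_rot: [0.708, 0.706, -0.001, -0.002]
contact_force: [-0.3, 0.0, 0.5]
gripper_width: 0.0759
```

```bash
cat >> h.py <<'E'
def lid(p,X,box=45):
    "refine grey lid centre near predicted world X (z=.06) by brightness & grayness"
    u,v=[int(round(a)) for a in proj(p,X)]
    im=cv2.cvtColor(p["pixels"],cv2.COLOR_RGB2HSV).astype(int)
    a,b=max(u-box,0),max(v-box,0);s=im[b:v+box,a:u+box]
    m=((s[:,:,1]<22)&(s[:,:,2]>150)).astype(np.uint8);m=cv2.morphologyEx(m,cv2.MORPH_OPEN,np.ones((5,5)))
    n,l,st,c=cv2.connectedComponentsWithStats(m);i=1+st[1:,4].argmax()
    print("lid px",st[i]+[a,b,0,0,0],"pred",u,v); return ray(p,c[i]+[a,b],.06)
E
python3 - <<'E'
from h import *
p=snapshot("wrist");jars(p);save(p,"w8")
try: print(lid(p,(.567,-.161,.06)))
except Exception as e: print(e)
rel([.567,-.161,.048],90)
E
```

```text
jar 0.96 [282, 270, 315, 329] [125. 110.  43.] [np.float64(0.754), np.float64(-0.194)]
jar 0.91 [318, 54, 376, 114] [137.  38.  35.] [np.float64(0.456), np.float64(-0.129)]
jar 0.85 [297, 147, 343, 201] [192. 186. 181.] [np.float64(0.564), np.float64(-0.162)]
jar 0.8 [195, 2, 261, 47] [146. 138. 133.] [np.float64(0.394), np.float64(-0.264)]
jar 0.39 [548, 156, 640, 212] [82. 69. 54.] [np.float64(0.578), np.float64(0.198)]
lid px [ 298  156   46   45 1640] pred 321 178
[ 0.56701025 -0.16148011  0.06      ]
rel [-0.1   0.23 23.03] turn 0.0
```

Emit:
apply_moves([
  [7.6, [0.1, 0.2, 5], [0, 0, 0]],
  [7.6, [0.1, 0.2, 10], [0, 0, 0]],
  [7.6, [0.1, 0.2, 15], [0, 0, 0]],
  [7.6, [0.1, 0.2, 19], [0, 0, 0]],
  [7.6, [0.1, 0.2, 22], [0, 0, 0]],
  [7.6, [0.1, 0.2, 22.6], [0, 0, 0]],
  [5, [0.1, 0.2, 22.6], [0, 0, 0]],
  [5, [0.1, 0.2, 22.6], [0, 0, 0]],
  [5, [0.1, 0.2, 22.6], [0, 0, 0]],
  [5, [0.1, 0.2, 22.6], [0, 0, 0]],
])

```text
time: 35.33
ee_pos: [0.5695, -0.161, 0.0556]
eef_rot: [0.707, 0.707, 0.001, 0.001]
contact_force: [0.2, 2.1, 5.3]
gripper_width: 0.059
```

Run:
```python
from h import *
print(r.get_obs()["contact_force"],r.get_obs()["gripper_width"])
rel([.4459,.2477,.25],105.5)
```

```text
[0.18845685 2.06657969 5.34652041] 0.058994661930195424
rel [ 40.85 -12.33 -19.49] turn -15.5
```

Emit:
apply_moves([
  [5, [0, 0, -2], [0, 0, 0]],
  [5, [0, 0, -6], [0, 0, 0]],
  [5, [0, 0, -11], [0, 0, 0]],
  [5, [0, 0, -16], [0, 0, 0]],
  [5, [3, -0.9, -20], [0, 0, 0]],
  [5, [8, -2.4, -21.5], [0, 0, -3]],
  [5, [13, -3.9, -21.5], [0, 0, -6]],
  [5, [18, -5.4, -21.5], [0, 0, -9]],
  [5, [23, -6.9, -21.5], [0, 0, -12]],
  [5, [27.5, -8.3, -21.5], [0, 0, -15.5]],
])

```text
time: 36.58
ee_pos: [0.4841, 0.1154, 0.2697]
eef_rot: [0.605, 0.797, 0.0, 0.0]
contact_force: [0.1, -0.2, -1.6]
gripper_width: 0.0596
```

Run:
```python
from h import *
print(r.get_obs()["contact_force"])
rel([.4459,.2477,.27],105.5)
```

```text
[ 0.11040881 -0.16526644 -1.62673634]
rel [13.77 -0.12 -0.04] turn 0.1
```

Emit:
apply_moves([
  [5, [5, 0, 0], [0, 0, 0]],
  [5, [10, -0.1, 0], [0, 0, 0]],
  [5, [13.7, -0.1, 0], [0, 0, 0]],
  [5, [13.7, -0.1, 4], [0, 0, 0]],
  [5, [13.7, -0.1, 9], [0, 0, 0]],
  [5, [13.7, -0.1, 13], [0, 0, 0]],
  [5, [13.7, -0.1, 16], [0, 0, 0]],
  [5, [13.7, -0.1, 16], [0, 0, 0]],
])

```text
time: 37.58
ee_pos: [0.4453, 0.2445, 0.1068]
eef_rot: [0.605, 0.796, -0.003, -0.001]
contact_force: [-0.9, -0.2, -1.8]
gripper_width: 0.0592
```

Run:
```python
from h import *
rel([.4459,.2477,.0616],105.5)
```

```text
rel [0.3  0.17 4.52] turn -0.0
```

Emit:
apply_moves([
  [5, [0.2, 0, 2], [0, 0, 0]],
  [5, [0.2, 0, 4], [0, 0, 0]],
  [5, [0.2, 0, 4.5], [0, 0, 0]],
  [5, [0.2, 0, 4.8], [0, 0, 0]],
  [5, [0.2, 0, 4.8], [0, 0, 0]],
  [5, [0.2, 0, 4.8], [0, 0, 0]],
])

```text
time: 38.33
ee_pos: [0.4478, 0.2481, 0.0618]
eef_rot: [0.605, 0.796, 0.001, 0.0]
contact_force: [0.4, -0.4, -1.3]
gripper_width: 0.0594
```

Emit:
apply_moves([
  [5, [0, 0, 0.1], [0, 0, 0]],
  [5, [0, 0, 0.15], [0, 0, 0]],
  [5, [0, 0, 0.15], [0, 0, 0]],
  [7, [0, 0, 0.15], [0, 0, 0]],
  [7.6, [0, 0, 0.15], [0, 0, 0]],
  [7.6, [0, 0, 0.15], [0, 0, 0]],
  [7.6, [0, 0, -3], [0, 0, 0]],
  [7.6, [0, 0, -8], [0, 0, 0]],
  [7.6, [0, 0, -14], [0, 0, 0]],
  [7.6, [0, 0, -20], [0, 0, 0]],
])

```text
time: 39.58
ee_pos: [0.4467, 0.2477, 0.2623]
eef_rot: [0.605, 0.796, -0.0, -0.0]
contact_force: [1.8, 0.7, 0.4]
gripper_width: 0.0756
```

Run:
```python
from h import *
p=snapshot("wrist");jars(p);save(p,"w9",None,.8)
p=snapshot("side");jars(p)
rel([.375,-.261,.27],60)
```

```text
jar 0.73 [370, 151, 426, 203] [144. 139. 135.] [np.float64(0.42), np.float64(0.341)]
jar 0.73 [0, 69, 66, 127] [81. 18. 17.] [np.float64(0.445), np.float64(-0.093)]
jar 0.59 [296, 146, 346, 204] [165. 160. 155.] [np.float64(0.443), np.float64(0.248)]
jar 0.74 [356, 243, 386, 279] [105.  95.  91.] [np.float64(0.441), np.float64(0.257)]
jar 0.69 [369, 275, 398, 314] [110. 103. 100.] [np.float64(0.416), np.float64(0.352)]
jar 0.65 [257, 145, 281, 170] [122. 106.  53.] [np.float64(0.754), np.float64(-0.163)]
jar 0.55 [356, 161, 376, 186] [95. 44. 41.] [np.float64(0.451), np.float64(-0.105)]
rel [-47.13 -20.63  -0.86] turn 45.5
```

Emit:
apply_moves([
  [7.6, [-47.1, -20.6, -1.5], [0, 0, 45.5]],
  [7.6, [-47.1, -20.6, -1.5], [0, 0, 45.5]],
  [7.6, [-47.1, -20.6, -1.5], [0, 0, 45.5]],
  [7.6, [-47.1, -20.6, -1.5], [0, 0, 45.5]],
  [7.6, [-47.1, -20.6, -1.5], [0, 0, 45.5]],
  [7.6, [-47.1, -20.6, -1.5], [0, 0, 45.5]],
  [7.6, [-47.1, -20.6, -1.5], [0, 0, 45.5]],
  [7.6, [-47.1, -20.6, -1.5], [0, 0, 45.5]],
  [7.6, [-47.1, -20.6, -1.5], [0, 0, 45.5]],
  [7.6, [-47.1, -20.6, -1.5], [0, 0, 45.5]],
])

```text
time: 41.02
ee_pos: [0.3735, -0.2607, 0.2738]
eef_rot: [0.867, 0.499, -0.001, -0.002]
contact_force: [-0.7, 0.3, 0.3]
gripper_width: 0.0764
```

Run:
```python
from h import *
o=r.get_obs();print(o["ee_pos"],np.degrees(yaw()),o["joint_positions"][5])
p=snapshot("wrist");jars(p);save(p,"w10",None,.8)
print(lid(p,(.375,-.261,.06)))
rel([.375,-.261,.048],60)
```

```text
[ 0.37353871 -0.26074831  0.27380616] 59.86541737365101 -1.7095679456397228
jar 0.8 [406, 153, 469, 207] [140.  38.  35.] [np.float64(0.455), np.float64(-0.132)]
jar 0.66 [293, 153, 342, 202] [160. 154. 150.] [np.float64(0.374), np.float64(-0.264)]
lid px [ 295  159   45   45 1606] pred 320 179
[ 0.37561306 -0.26513633  0.06      ]
rel [-0.12  0.21 22.65] turn 0.0
```

View pics/w10.png

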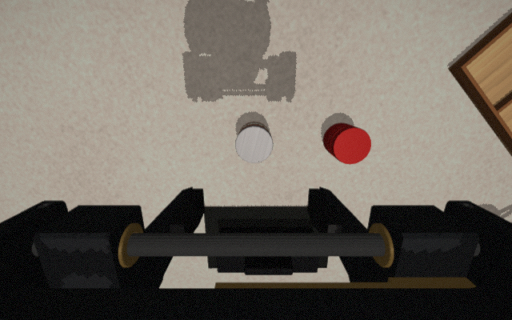

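Grey lid C is at (318,181) in full-size pixels; red sits well clear to its right. Grip C.

Emit:
apply_moves([
  [7.6, [-0.4, 0.4, 5], [0, 0, 0]],
  [7.6, [-0.4, 0.4, 10], [0, 0, 0]],
  [7.6, [-0.4, 0.4, 15], [0, 0, 0]],
  [7.6, [-0.4, 0.4, 19], [0, 0, 0]],
  [7.6, [-0.4, 0.4, 21.8], [0, 0, 0]],
  [7.6, [-0.4, 0.4, 22.5], [0, 0, 0]],
  [5, [-0.4, 0.4, 22.5], [0, 0, 0]],
  [5, [-0.4, 0.4, 22.5], [0, 0, 0]],
  [5, [-0.4, 0.4, 22.5], [0, 0, 0]],
  [5, [-0.4, 0.4, 22.5], [0, 0, 0]],
])

```text
time: 42.38
ee_pos: [0.377, -0.267, 0.0522]
eef_rot: [0.866, 0.5, 0.001, 0.001]
contact_force: [1.9, 3.3, 6.4]
gripper_width: 0.0596
```

Run:
```python
from h import *
print(r.get_obs()["contact_force"],r.get_obs()["gripper_width"])
rel([.4713,.1562,.25],105.5)
```

```text
[1.93569512 3.27304332 6.43573144] 0.059606431066961764
rel [ 41.36 -12.97 -19.8 ] turn -45.5
```

Emit:
apply_moves([
  [5, [0, 0, -2], [0, 0, 0]],
  [5, [0, 0, -6], [0, 0, 0]],
  [5, [0, 0, -11], [0, 0, 0]],
  [5, [0, 0, -16], [0, 0, 0]],
  [5, [3, -0.9, -20], [0, 0, -5]],
  [5, [8, -2.5, -21.5], [0, 0, -12]],
  [5, [13, -4.1, -21.5], [0, 0, -20]],
  [5, [18, -5.6, -21.5], [0, 0, -28]],
  [5, [23, -7.2, -21.5], [0, 0, -36]],
  [5, [28, -8.8, -21.5], [0, 0, -45.5]],
])

```text
time: 43.62
ee_pos: [0.4394, 0.0213, 0.2656]
eef_rot: [0.603, 0.797, -0.0, 0.0]
contact_force: [0.6, -1.1, -2.4]
gripper_width: 0.0595
```

Run:
```python
from h import *
print(r.get_obs()["contact_force"])
rel([.4713,.1562,.27],105.5)
```

```text
[ 0.63455023 -1.05874233 -2.36050373]
rel [12.12  6.74 -0.44] turn 0.3
```

Emit:
apply_moves([
  [5, [4.5, 2.5, 0], [0, 0, 0]],
  [5, [9, 5, 0], [0, 0, 0]],
  [5, [12.1, 6.7, 0], [0, 0, 0]],
  [5, [12.1, 6.7, 0], [0, 0, 0]],
  [5, [12.1, 6.7, 4], [0, 0, 0]],
  [5, [12.1, 6.7, 9], [0, 0, 0]],
  [5, [12.1, 6.7, 13], [0, 0, 0]],
  [5, [12.1, 6.7, 16], [0, 0, 0]],
  [5, [12.1, 6.7, 16], [0, 0, 0]],
])

```text
time: 44.75
ee_pos: [0.469, 0.1525, 0.103]
eef_rot: [0.606, 0.796, -0.003, -0.002]
contact_force: [0.2, -0.4, -2.0]
gripper_width: 0.0591
```

Run:
```python
from h import *
rel([.4713,.1562,.0582],105.5)
```

```text
rel [0.3  0.35 4.48] turn -0.1
```

Emit:
apply_moves([
  [5, [0.1, 0.1, 2], [0, 0, 0]],
  [5, [0.1, 0.1, 4], [0, 0, 0]],
  [5, [0.1, 0.1, 4.5], [0, 0, 0]],
  [5, [0.1, 0.1, 4.7], [0, 0, 0]],
  [5, [0.1, 0.1, 4.7], [0, 0, 0]],
  [5, [0.1, 0.1, 4.7], [0, 0, 0]],
])

```text
time: 45.5
ee_pos: [0.4734, 0.1558, 0.0598]
eef_rot: [0.605, 0.796, 0.001, 0.0]
contact_force: [0.8, -0.5, -1.9]
gripper_width: 0.0595
```

Emit:
apply_moves([
  [5, [0, 0, 0.15], [0, 0, 0]],
  [5, [0, 0, 0.25], [0, 0, 0]],
  [5, [0, 0, 0.25], [0, 0, 0]],
  [7, [0, 0, 0.25], [0, 0, 0]],
  [7.6, [0, 0, 0.25], [0, 0, 0]],
  [7.6, [0, 0, 0.25], [0, 0, 0]],
  [7.6, [0, 0, -3], [0, 0, 0]],
  [7.6, [0, 0, -8], [0, 0, 0]],
  [7.6, [0, 0, -14], [0, 0, 0]],
  [7.6, [0, 0, -20], [0, 0, 0]],
])

```text
time: 46.75
ee_pos: [0.4723, 0.1555, 0.2603]
eef_rot: [0.605, 0.796, -0.0, -0.0]
contact_force: [0.4, 0.2, -0.6]
gripper_width: 0.0764
```

Emit:
apply_moves([
  [7.6, [-15, -5, -5], [0, 0, 0]],
  [7.6, [-25, -8, -8], [0, 0, 0]],
  [7.6, [-25, -8, -8], [0, 0, 0]],
  [7.6, [-25, -8, -8], [0, 0, 0]],
  [7.6, [-25, -8, -8], [0, 0, 0]],
  [7.6, [-25, -8, -8], [0, 0, 0]],
])

```text
time: 47.5
ee_pos: [0.4625, -0.1081, 0.3393]
eef_rot: [0.607, 0.795, 0.0, 0.0]
contact_force: [0.8, -0.5, 0.1]
gripper_width: 0.0761
```

Run:
```python
from h import *
t=snapshot("top");q=snapshot("side")
a=t["pixels"][90:310,140:540];b=q["pixels"][110:330,220:460]
cv2.imwrite("pics/f1.png",cv2.resize(np.hstack([a,b])[:,:,::-1],None,fx=1.25,fy=1.25,interpolation=cv2.INTER_CUBIC))
R0=np.array([.4975,.262]);c,s=np.cos(np.radians(15.5)),np.sin(np.radians(15.5))
f=lambda w:np.round([(w[0]-R0[0])*c+(w[1]-R0[1])*s,-(w[0]-R0[0])*s+(w[1]-R0[1])*c],3)
for p in (t,q):
    jars(p)
    for th in ("jar1","bottle1"):
        for d in mark_of(th,p)[:6]:
            print(th,round(d["score"],2),np.round(d["at"]),"rack",f(ray(p,d["at"],.006)))
    for d in cut_out("box",p)[:1]: print("box",fitrect(p,d["mask"],.057))
    for th in ("mug","tin"):
        for d in mark_of(th,p)[:1]: print(th,ray(p,d["at"],0)[:2])
```

```text
jar 0.8 [246, 234, 266, 255] [141. 132. 130.] [np.float64(0.446), np.float64(0.249)]
jar 0.65 [387, 231, 400, 240] [151.  60.  56.] [np.float64(0.461), np.float64(-0.14)]
jar 0.58 [214, 245, 236, 264] [133. 124. 120.] [np.float64(0.421), np.float64(0.337)]
jar 0.56 [280, 222, 301, 242] [150. 140. 138.] [np.float64(0.479), np.float64(0.151)]
jar 0.56 [396, 117, 420, 146] [138. 133.  48.] [np.float64(0.762), np.float64(-0.198)]
jar1 0.88 [258. 246.] rack [-0.057  0.004]
jar1 0.88 [228. 254.] rack [-0.055  0.094]
jar1 0.81 [290. 234.] rack [-0.051 -0.094]
jar1 0.57 [385. 240.] rack [-0.149 -0.359]
jar1 0.56 [405. 130.] rack [ 0.15  -0.519]
bottle1 0.74 [278. 204.] rack [ 0.047 -0.086]
bottle1 0.56 [223. 220.] rack [0.048 0.081]
box (0.6028, -0.3463, 44, 166, -20.5)
mug [0.77873121 0.04171835]
tin [0.36355939 0.48115936]
jar 0.93 [356, 244, 384, 280] [97. 89. 87.] [np.float64(0.443), np.float64(0.26)]
jar 0.8 [346, 220, 372, 254] [101.  90.  88.] [np.float64(0.469), np.float64(0.178)]
jar 0.76 [259, 144, 279, 169] [114.  98.  45.] [np.float64(0.755), np.float64(-0.169)]
jar 0.64 [367, 277, 398, 313] [104.  98.  96.] [np.float64(0.418), np.float64(0.354)]
jar1 0.91 [380. 305.] rack [-0.055  0.099]
jar1 0.91 [356. 246.] rack [-0.051 -0.09 ]
jar1 0.84 [268. 164.] rack [ 0.136 -0.507]
jar1 0.81 [367. 270.] rack [-0.055 -0.005]
jar1 0.8 [366. 181.] rack [-0.152 -0.365]
bottle1 0.72 [333. 305.] rack [0.047 0.083]
bottle1 0.72 [369. 274.] rack [-0.055  0.008]
bottle1 0.61 [317. 250.] rack [ 0.051 -0.088]
box (0.5686, -0.3193, 115, 265, -24.7)
mug [0.78204686 0.02888424]
tin [0.36676336 0.48391658]
```

View pics/f1.png

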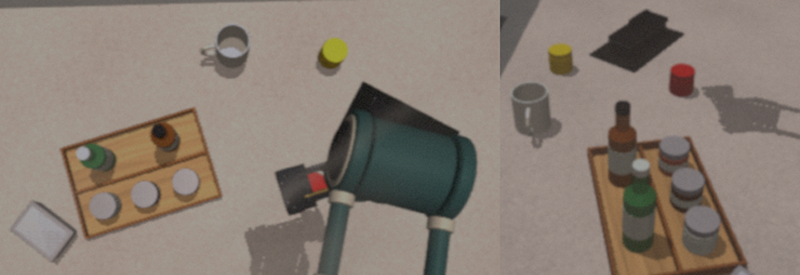

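All bottles and jars stand in their rows, with nothing reading more than 6 mm off the middle lines. The arm hides the box, so I move aside and check it once more.

Emit:
apply_moves([
  [7.6, [8, 0, -2], [0, 0, 0]],
  [7.6, [16, 0, -2], [0, 0, 0]],
  [7.6, [22, 0, -2], [0, 0, 0]],
  [7.6, [22, 0, -2], [0, 0, 0]],
  [7.6, [22, 0, -2], [0, 0, 0]],
  [7.6, [22, 0, -2], [0, 0, 0]],
])

```text
time: 48.95
ee_pos: [0.4038, 0.105, 0.3589]
eef_rot: [0.605, 0.796, -0.0, 0.0]
contact_force: [0.1, 0.1, 0.1]
gripper_width: 0.0761
```

Run:
```python
from h import *
t=snapshot("top");cv2.imwrite("pics/f2.png",cv2.resize(t["pixels"][100:300,320:540][:,:,::-1],None,fx=2,fy=2))
for th,z in (("box",.057),("mat",.005)):
    for d in cut_out(th,t)[:1]: print(th,round(d["score"],2),np.round(d["rect"]),fitrect(t,d["mask"],z))
    for d in mark_of(th,t)[:1]: print(th,ray(t,d["at"],.005))
```

```text
box 0.77 [427. 168. 500. 221.] (0.5698, -0.3445, 82, 195, -30.5)
box [ 0.57442068 -0.34201611  0.005     ]
mat [ 0.58486679 -0.345126    0.005     ]
```

View pics/f2.png

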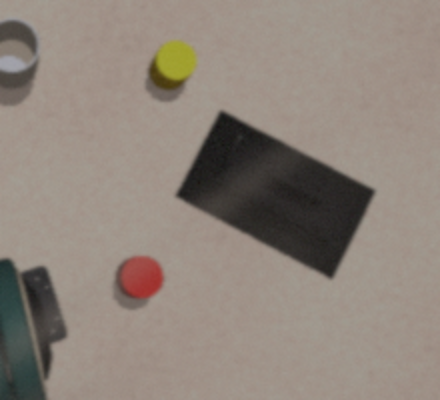

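The box is still centred on the mat (rect 427–500, 168–221), and no grey jar is left outside the rack. Handing in.

```bash
python3 -c "
from cell import r
print(r.close_job(), r.get_obs()['time'])"
```

```text
the job is handed in; nothing more can be done
the job is handed in; nothing more can be done
```

I finished the task in the required order and handed it in at about 49 s of robot time. `close_job` gives no verdict, so success is judged only from my own checks.

- **Box:** it went from the rack to the middle of the mat first. The last top view puts it within about 10 mm of the mat's centre.
- **Bottles:** only two were there, green and brown. Both stand upright and released in the back row, reading about 2–7 mm off its middle line and 80–90 mm either side of its centre.
- **Jars:** three grey-lidded jars were there. All stand upright in the front row, within about 4 mm of its middle line, at about +95, 0 and −92 mm along it.
- **Left alone:** I did not touch the mug, the tin or the red and yellow look-alikes. Mug and tin read about the same as at the start.

**Checks that disagreed:**
- With the arm in the way, the box fits were unusable: the top view saw only part of it, and the side fit was far too large. I moved the arm aside and repeated the top view, and that fit was clean. In that picture the black box is hard to see against the dark mat, so this last check rests mainly on the fit. An earlier wrist view from close up had shown the box well centred.
- In the last side view the bottle network also took one jar for a bottle; the picture showed this was wrong.

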